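# Swap two toroidal transformers and mount the flange that fits the studs

### The arm

A 6-joint arm with a two-finger parallel gripper is mounted at the origin on the work surface. World frame = base frame: x ahead of the robot, y to its left, z up, the work surface at z = 0. Lengths are in m, angles in rad, forces in N, time in s.
With the tool pointing down it reaches from about 0.3 to 0.775 m from the base axis. Payload 14.6 kg.
Tool frame: the origin (TCP) lies at the very end of the fingers, on their centre line; the grasp point (between the pads) lies 19 mm behind it (grip_depth is the distance from the TCP to the grasp point, in m); z points along the fingers, y is the line along which they close (so a half turn about z gives the same grasp; the last joint's range is limited). The gripper opens to 94 mm and grips with 3 to 60 N. Pads are 16 mm wide; open, the fingers measure 119 mm over their backs; the gripper's body (75 mm by 177 mm) begins 78 mm behind the grasp point.
Start: joints at [-1.382, 0.3, 1.521, -0, 1.321, -0.067], TCP at [0.139, -0.532, 0.205] pointing down, gripper open.
Joint ranges: [-3.03, 3.03], [-0.79, 2.21], [0.23, 2.52], [-1.04, 4.18], [0, 3.07], [-2.55, 2.55]. Speed limits (rad/s): [2.22, 2.22, 2.57, 3.14, 3.14, 3.14].

### API

Orientations are given as [roll, pitch, yaw] about the fixed x, y, z axes, in that order (R = Rz(yaw) Ry(pitch) Rx(roll)).
In Python, from cell import read_state, camera, get_calibration, hand_in, grip_depth gives the robot as it stands.
- The arm moves only by the tool play_rows, never from a script. Its arguments are lists of equal length, an entry for each row: "gripper": the closure, from 0 (fully open) to 1 (shut); "translation": the shift along the tool's x, y, z each as a share of 100 cm, from -1 to 1, a list of three; "delta_rot": the turn, a rotation vector about the tool's x, y, z each as a share of pi rad, from -1 to 1, a list of three. In form: {"gripper": [gripper, ...], "translation": [[x, y, z], ...], "delta_rot": [[rx, ry, rz], ...]}. A call has 1 to 20 rows; each row is the pose to reach, as a shift and turn from the pose commanded when the call began, along the tool's axes at that moment, turning the shorter way round; what a row does not reach only later rows make up. A row lasts 1/12 s, in which the tool goes at most 41.7 mm and 7.16 degrees, less where a joint would pass 70% of its speed; a pose out of reach is approached as far as the arm can. A call with a number of a shift or a turn outside -1 to 1 is refused whole. A call with a gripper value outside its range is refused whole. The fingers move at their own pace and stop on an object; "squeeze" is the grip in N (left out, the last holds). Time passes only in rows, so rows that repeat a pose let the fingers close. It gives the time, the measured TCP pose, the force, the opening and the grip force at its end, in the units of the state.
- read_state(): the state, without advancing time (a new reading comes with each control period).
- camera(name): name is "scene" or "top" or "wrist"; returns (picture, depth): 384x512x3 uint8, red, green, blue; 384x512 float32, m along the optical axis (not along the pixel's ray), 0 where there is no reading.
- get_calibration(name): a dict with "fovy" (degrees; the focal length in pixels is half the picture's height over the tangent of half this angle, whatever the lens; pixels are square), "cx", "cy" (the principal point, pixels), "eye" and "orientation" of the camera in the world. Camera axes: x right, y down, z forward; pixel columns grow to the right and rows downward; lengths in m; the calibration is good to about 2 mm. A picture is of the moment at which its call begins: read the wrist's pose just before it. get_calibration takes no time and is no camera call; for the wrist camera it gives the pose at the moment of the call.
- hand_in(): hands the job in; it is judged then, once.
The state is a dict: "clock": time; "q": joint angles; "dq": joint speeds; "tau": joint torques, N m; "tcp_pos": TCP position; "tool_rot": TCP orientation; "ft_force": force on the tool from outside, world axes, zero at the start; "wrist_torque": the same for the moment, N m; "width": finger opening in m; "gripper_force": force on a finger pad.
Only numpy, scipy, OpenCV 4.12 (cv2) and the standard library are available. Lean on these libraries where they do the work, as an engineer would, in place of code of your own. Each camera call takes 0.05 s, during which the arm holds its last target. There are 200 camera calls.

### The job

The red and blue transformers must change places, and the blue one's flange must be mounted on the way: choose the flange whose bolt holes line up with the studs of the dark stud plate, seat it flat on the plate with all studs through its holes, put the blue transformer over that flange's hub, and put the red one over the spigot of the white seat where the blue one is now. Park one transformer on the empty cork pad, released, while you make room; set them down gently. Leave the other flange and the green and yellow capacitors where they stand.

Things in the scene. Friction and masses are not known exactly. Their poses are not given: they have to be found in the camera images.
- trafo_red_center (a point): toroidal transformer: upright ring 60 mm across and 44 mm high with a 32 mm bore right through, axis vertical, about 0.45 kg, wrapped in red film with copper strips on its top. The point is its centre, 22 mm above its underside; z up, yaw free. At the start it sits on the three-hole flange, round its hub.
- trafo_blue_center (a point): toroidal transformer: upright ring 60 mm across and 44 mm high with a 32 mm bore right through, axis vertical, about 0.45 kg, wrapped in blue film with copper strips on its top. The point is its centre, 22 mm above its underside; z up, yaw free. At the start it sits on the white seat, round its spigot.
- flange_three_hub (a point): flange with THREE holes: aluminium plate 110 x 110 x 6 mm, 0.26 kg, with an upright brass hub in its middle (15 mm square, faces along the plate's x and y, 46 mm high above the plate); lift it by the hub. Holes: 18 mm, 41 mm from the centre at 0, 120, 240 degrees from x. The point is on the hub's axis, 31 mm above the plate's underside; z up. Lies on the bench under the red transformer
- flange_four_hub (a point): flange with FOUR bolt holes, bare at the start; same plate, hub and point as the three-hole one, but four 18 mm holes 41 mm from the centre at 45, 135, 225 and 315 degrees from its x axis. Does not fit the studs; leave it where it is
- stud_plate: stud plate: fixed round dark steel plate, 108 mm across, top 8 mm above the bench, with three upright brass studs 8 mm thick, 16 mm high with tapered tips, 41 mm from the centre at 0, 120 and 240 degrees from its x axis. Origin: centre of its underside on the bench; z is up.
- bobbin_seat: white transformer seat: fixed round white plastic pedestal 72 mm across, top 14 mm above the bench, with a central spigot 16 mm thick and 22 mm high with a tapered tip. Origin: centre of its underside on the bench; z is up. It carries the blue transformer at the start
- cork_pad: empty round cork pad, the free spot: fixed, flat, 100 mm across, 6 mm thick. Origin: centre of its underside on the bench; z is up
- can_green_center (a point): green capacitor can, standing upright on the bench, 18 mm across and 36 mm high, loose; the point is its centre, 18 mm up. Leave it standing
- can_yellow_center (a point): yellow capacitor can, standing upright on the bench, 18 mm across and 36 mm high, loose; the point is its centre, 18 mm up. Leave it standing
Mind the look-alikes: they are no part of the job. What is shaped like the bobbin_seat but turquoise is not meant.

How it is judged:
On the way:
1. one of the two transformers stands on the cork pad, upright and released (((horizontal distance between trafo_red_center and cork_pad below 0.03 m and z of trafo_red_center in the frame of cork_pad between 0.022 and 0.034 m and angle between trafo_red_center's own z axis and vertical below 0.12 rad and contact force between trafo_red and the fingers below 0.1 N and linear speed of trafo_red below 0.02 m/s and angular speed of trafo_red below 0.2 rad/s) or (horizontal distance between trafo_blue_center and cork_pad below 0.03 m and z of trafo_blue_center in the frame of cork_pad between 0.022 and 0.034 m and angle between trafo_blue_center's own z axis and vertical below 0.12 rad and contact force between trafo_blue and the fingers below 0.1 N and linear speed of trafo_blue below 0.02 m/s and angular speed of trafo_blue below 0.2 rad/s))), for 0.1 s.
At the end, for the whole second after the job is handed in: Three-hole flange flat on the stud plate, studs through its holes (within 9 mm, tilt under 0.06 rad); blue transformer down on it over its hub and red one down on the white seat over its spigot (each within 12 mm, upright); all released and at rest (horizontal distance between flange_three_hub and stud_plate below 0.009 m and z of flange_three_hub in the frame of stud_plate between 0.033 and 0.044 m and angle between flange_three_hub's own z axis and vertical below 0.06 rad and horizontal distance between trafo_blue_center and flange_three_hub below 0.012 m and z of trafo_blue_center in the frame of flange_three_hub between -0.008 and 0.003 m and angle between each of trafo_blue_center, trafo_red_center's own z axis and vertical below 0.08 rad and horizontal distance between trafo_red_center and bobbin_seat below 0.012 m and z of trafo_red_center in the frame of bobbin_seat between 0.031 and 0.042 m and contact force between each of flange_three, trafo_blue, trafo_red and the fingers below 0.1 N and linear speed of each of flange_three, trafo_blue, trafo_red below 0.02 m/s and angular speed of each of flange_three, trafo_blue, trafo_red below 0.2 rad/s); the robot touches nothing.
It fails at once if the four-hole flange was shifted more than 20 mm (distance of flange_four_hub from where it was at the start of the episode above 0.02 m).
It fails at once if the green capacitor was shifted more than 20 mm or knocked over (distance of can_green_center from where it was at the start of the episode above 0.02 m or angle between can_green_center's own z axis and vertical above 0.5 rad).
It fails at once if the yellow capacitor was shifted more than 20 mm or knocked over (distance of can_yellow_center from where it was at the start of the episode above 0.02 m or angle between can_yellow_center's own z axis and vertical above 0.5 rad).
It fails at once if a transformer was dropped or banged down (over 120 N) (contact force between any of trafo_red, trafo_blue and bobbin_seat above 120 N or contact force between any of trafo_red, trafo_blue and cork_pad above 120 N or contact force between any of trafo_red, trafo_blue and flange_three above 120 N or contact force between any of trafo_red, trafo_blue and stud_plate above 120 N or contact force between any of trafo_red, trafo_blue and table above 120 N).
It also fails if it takes over 122 s, if anything falls off the work surface, if the arm or the gripper's body presses on something with over 40 N, if the wrist force passes 120 N, or if a joint passes its speed limit or range.

## Working session

There is one attempt and no reset: what is moved stays moved. The work goes in short steps, Python scripts to look and compute and a tool call to move; the robot and the scene stay as the last step left them, time stands still between calls to the robot, and variables do not carry over. Pictures are saved under pics/ and viewed, at most 14 in all, crops included, and the job is handed in when it is done.

Besides the shell and the picture viewer there is one more tool, called after ">>>" by a JSON object that holds its "op" and its "data", one argument or row to a line. play_rows: Moves the arm, as the interface text tells. Shift numbers are shares of 100 cm and turn numbers shares of pi rad, none past 1 either way. Its arguments: {"type":"object","properties":{"gripper":{"type":"array","items":{"type":"number"}},"translation":{"type":"array","items":{"type":"array","items":{"type":"number","minimum":-1,"maximum":1}}},"delta_rot":{"type":"array","items":{"type":"array","items":{"type":"number","minimum":-1,"maximum":1}}},"squeeze":{"type":"number"}},"required":["gripper","translation","delta_rot"]}

```bash
mkdir -p pics; ls; cat > h.py <<'E'
import numpy as np, cv2
from scipy.spatial.transform import Rotation as R
from cell import *
def K(c):
    f=192/np.tan(np.radians(c["fovy"])/2); return f,c["cx"],c["cy"]
def rot(c):
    o=np.array(c["orientation"],float)
    return o if o.shape==(3,3) else R.from_euler('xyz',o).as_matrix()
def ray(c,u,v,z):
    f,cx,cy=K(c); d=rot(c)@np.array([(u-cx)/f,(v-cy)/f,1]); e=np.array(c["eye"]); return e+d*(z-e[2])/d[2]
def cloud(c,dep):
    f,cx,cy=K(c); v,u=np.indices(dep.shape); p=np.stack([(u-cx)/f*dep,(v-cy)/f*dep,dep],-1)
    return p@rot(c).T+np.array(c["eye"])
def save(n,im): cv2.imwrite("pics/"+n,cv2.cvtColor(im,cv2.COLOR_RGB2BGR))
E
python3 - <<'E'
from h import *
for n in("top","scene"):
    c=get_calibration(n); print(n,c); im,d=camera(n); save(n+"0.png",im); np.savez(n+"0.npz",im=im,d=d)
print(read_state())
E
```

```text
pics
top {'fovy': 42.47001907642661, 'cx': 251.37073471455085, 'cy': 188.70185567533582, 'eye': array([ 0.33282634, -0.00528341,  1.58615299]), 'orientation': array([-2.97784236, -0.00973529, -1.57399348])}
scene {'fovy': 45.526852303959735, 'cx': 255.9698839136777, 'cy': 185.28221559166667, 'eye': array([ 1.40670662, -0.1547608 ,  0.91738259]), 'orientation': array([-2.37655448,  0.01717011,  1.37274206])}
{'clock': 0.1, 'q': array([-1.38160663e+00,  3.00417005e-01,  1.52151346e+00,  2.58740612e-05,
        1.32068089e+00, -6.66117185e-02]), 'dq': array([-3.58069298e-05,  4.74066278e-04, -1.79569144e-03,  7.39603251e-04,
        1.72031271e-03,  1.43732501e-03]), 'tau': array([ 1.95968700e-03, -5.32639182e+01, -3.53283870e+01,  7.09218532e-02,
        2.34642229e-02, -6.30741829e-05]), 'tcp_pos': array([ 0.13911594, -0.53187944,  0.2049446 ]), 'tool_rot': array([-3.14057788e+00, -9.28142304e-05,  2.55794954e-01]), 'ft_force': array([ 0.10924289, -0.14045387,  0.42698897]), 'wrist_torque': array([-0.04095196,  0.01061291,  0.04016291]), 'gripper_force': 0.0, 'width': 0.09421745397166846}
```

View pics/top0.png

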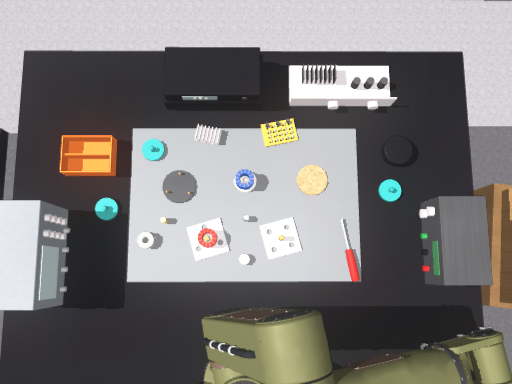

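View pics/scene0.png

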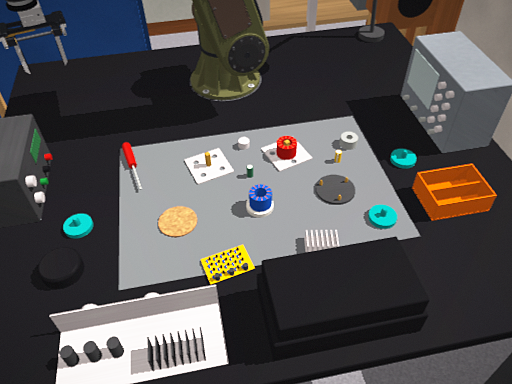

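The top view shows red at (207,238) on the three-hole flange, blue at (245,181) on the white seat, and the stud plate at (180,187). The cork pad is at (312,180), the four-hole flange at (281,239), the green can at (247,218) and the yellow can at (164,221). The scene view agrees. Next I get coarse positions, then refine them with the wrist camera.

```bash
python3 - <<'E'
from h import *
c=get_calibration("top")
for n,u,v,z in [("red",207,238,.05),("blue",245,180,.058),("stud",179.5,187,.008),("cork",312,180,.006),("four",281,239,.006),("green",247,218,.036),("yellow",164,221,.036)]:
    print(n,ray(c,u,v,z).round(3))
w=get_calibration("wrist"); print(w); s=read_state()
Rt=R.from_euler('xyz',s["tool_rot"]).as_matrix()
print("cam in tool",Rt.T@(np.array(w["eye"])-s["tcp_pos"]),"\n",Rt.T@rot(w)); print(Rt.round(3))
d=np.load("top0.npz"); P=cloud(c,d["d"]); hsv=cv2.cvtColor(d["im"],cv2.COLOR_RGB2HSV)
for n,(u,v) in dict(red=(207,238),blue=(245,180),stud=(179,187),cork=(312,180)).items():
    q=P[v-12:v+13,u-12:u+13].reshape(-1,3); print(n,np.percentile(q[:,2],[2,25,50,75,98]).round(4))
E
```

```text
red [0.432 0.117 0.05 ]
blue [ 0.613 -0.001  0.058]
stud [0.599 0.211 0.008]
cork [ 0.622 -0.219  0.006]
four [ 0.431 -0.115  0.006]
green [ 0.495 -0.007  0.036]
yellow [0.487 0.254 0.036]
{'fovy': 63.78528083706221, 'cx': 259.1384997310759, 'cy': 182.11614220166754, 'eye': array([ 0.21977492, -0.51039744,  0.38439191]), 'orientation': array([ 2.85294710e+00,  1.96547972e-04, -1.31495038e+00])}
cam in tool [ 0.08348644 -0.00055722 -0.17943909] 
 [[ 5.09692379e-05 -9.58603875e-01 -2.84743056e-01]
 [ 9.99999664e-01 -1.84124021e-04  7.98864856e-04]
 [-8.18222983e-04 -2.84743001e-01  9.58603544e-01]]
[[ 0.967  0.253 -0.   ]
 [ 0.253 -0.967  0.001]
 [ 0.    -0.001 -1.   ]]
red [-0.0017  0.0045  0.0096  0.0483  0.0549]
blue [-0.0048  0.0021  0.0157  0.0555  0.0636]
stud [0.0006 0.0052 0.0079 0.0108 0.017 ]
cork [-0.003   0.0028  0.0055  0.0081  0.0134]
```

>>> {"op": "play_rows", "data": {
  "gripper": [0, 0, 0, 0, 0, 0, 0, 0, 0, 0, 0, 0, 0, 0, 0, 0, 0, 0, 0, 0],
  "translation": [
    [0.513, -0.416, -0.115],
    [0.513, -0.416, -0.115],
    [0.513, -0.416, -0.115],
    [0.513, -0.416, -0.115],
    [0.513, -0.416, -0.115],
    [0.513, -0.416, -0.115],
    [0.513, -0.416, -0.115],
    [0.513, -0.416, -0.115],
    [0.513, -0.416, -0.115],
    [0.513, -0.416, -0.115],
    [0.513, -0.416, -0.115],
    [0.513, -0.416, -0.115],
    [0.513, -0.416, -0.115],
    [0.513, -0.416, -0.115],
    [0.513, -0.416, -0.115],
    [0.513, -0.416, -0.115],
    [0.513, -0.416, -0.115],
    [0.513, -0.416, -0.115],
    [0.513, -0.416, -0.115],
    [0.513, -0.416, -0.115]
  ],
  "delta_rot": [
    [0, 0, 0.0814],
    [0, 0, 0.0814],
    [0, 0, 0.0814],
    [0, 0, 0.0814],
    [0, 0, 0.0814],
    [0, 0, 0.0814],
    [0, 0, 0.0814],
    [0, 0, 0.0814],
    [0, 0, 0.0814],
    [0, 0, 0.0814],
    [0, 0, 0.0814],
    [0, 0, 0.0814],
    [0, 0, 0.0814],
    [0, 0, 0.0814],
    [0, 0, 0.0814],
    [0, 0, 0.0814],
    [0, 0, 0.0814],
    [0, 0, 0.0814],
    [0, 0, 0.0814],
    [0, 0, 0.0814]
  ]
}}

```text
clock: 1.77
tcp_pos: [0.5296, -0.0009, 0.3202]
tool_rot: [3.141, 0.001, -0.001]
ft_force: [-0.7, -0.6, -0.1]
width: 0.094
gripper_force: 0.0
```

```bash
python3 - <<'E'
from h import *
s=read_state(); print(s["clock"],s["tcp_pos"],s["tool_rot"],s["q"])
c=get_calibration("wrist"); im,d=camera("wrist"); np.savez("w1.npz",im=im,d=d,**{k:np.array(v) for k,v in c.items()})
save("w1.png",cv2.resize(im,(800,600)))
E
```

```text
1.7667 [ 0.52959439 -0.00090972  0.32021053] [ 3.14144872e+00  5.44562999e-04 -1.05286955e-03] [-7.07893063e-02  1.93421788e-01  1.39021850e+00 -1.81539796e-04
  1.55848558e+00  1.50106213e+00]
```

View pics/w1.png

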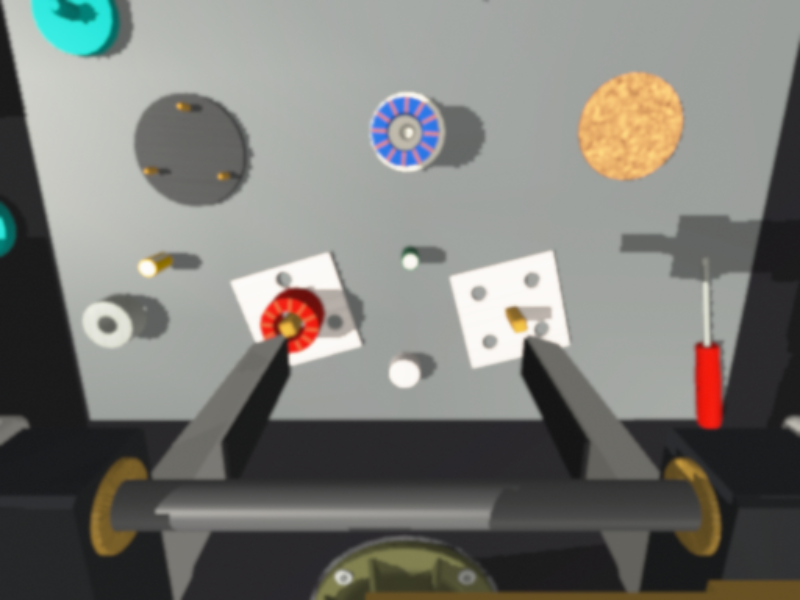

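The wrist view (800x600) shows the stud plate at (190,150) with studs at (184,106), (150,171) and (224,176), blue at (407,132), cork at (631,126), and red with its hub at (290,323). The flange plate's corners are near (231,283), (331,252) and (361,346). Next I measure these by masks.

```bash
cat >> h.py <<'E'
def blob(c,m,u,v,z,win=45,op=0):
    """ellipse/centroid of mask blob nearest (u,v), cast onto plane z"""
    m=m.astype(np.uint8)
    if op: m=cv2.morphologyEx(m,cv2.MORPH_OPEN,np.ones((op,op)))
    k=np.zeros_like(m); k[max(0,int(v-win)):int(v+win),max(0,int(u-win)):int(u+win)]=1
    cs,_=cv2.findContours(m*k,cv2.RETR_EXTERNAL,cv2.CHAIN_APPROX_NONE)
    ct=max(cs,key=cv2.contourArea) if cs else None
    P=np.array([ray(c,*p[0],z)[:2] for p in cv2.convexHull(ct)])
    (x,y),r=cv2.minEnclosingCircle(P.astype(np.float32)); box=cv2.minAreaRect((P*1000).astype(np.float32))
    e=cv2.fitEllipse((P*1000).astype(np.float32)) if len(P)>5 else None
    return dict(circ=(round(x,4),round(y,4),round(r*1000,1)),box=np.round(np.hstack(box),1),ell=e and np.round(np.hstack(e),1),area=cv2.contourArea(ct))
def load(n):
    z=np.load(n); return {k:z[k] for k in("fovy","cx","cy","eye","orientation")},z["im"],z["d"]
E
python3 - <<'E'
from h import *
c,im,d=load("w1.npz"); h=cv2.cvtColor(im,cv2.COLOR_RGB2HSV).astype(int); H,S,V=h[...,0],h[...,1],h[...,2]
k=.64
print("cork",blob(c,(H>8)&(H<25)&(S>70),631*k,126*k,.006))
print("studpl",blob(c,(V<125),190*k,148*k,.008,42,5), )
print("seat/blue",blob(c,(V>215)|((H>100)&(H<135)&(S>90)),407*k,132*k,.014,30))
print("blue",blob(c,cv2.morphologyEx(((H>100)&(H<135)&(S>90)).astype(np.uint8),cv2.MORPH_CLOSE,np.ones((5,5))),407*k,132*k,.058,30))
print("red",blob(c,((H<6)|(H>174))&(S>120),291*k,320*k,.050,30))
brass=(H>12)&(H<28)&(S>110)&(V>90)
print("hub",blob(c,brass,290*k,326*k,.052,9))
for u,v in((184,106),(150,171),(224,176)): print("stud",blob(c,brass,u*k,v*k,.022,12))
print("flange",blob(c,(V>225)&(S<30),300*k,310*k,.006,52))
print("four",blob(c,(V>225)&(S<30),510*k,308*k,.006,45))
for u,v in ((284,279),(336,322)): print("hole",ray(c,u*k,v*k,.006).round(4))
for n,u,v in(("green",410,260),("yel",148,267)): print(n,ray(c,u*k,v*k,.036).round(4))
P=cloud(c,d)
for n,u,v in (("plate",250,290),("corkz",631,126),("bench",450,215),("four",480,340)): print(n,np.median(P[int(v*k)-3:int(v*k)+4,int(u*k)-3:int(u*k)+4].reshape(-1,3),0).round(4))
E
```

```text
cork {'circ': (0.6258, -0.2198, 51.2), 'box': array([ 626.2, -219.8,  100.1,  100.2,   48.6]), 'ell': array([ 625.9, -219.9,  100.1,  101.8,  177. ]), 'area': 3559.5}
studpl {'circ': (0.6037, 0.2074, 56.2), 'box': array([604.1, 207.4, 112.2, 102. ,  89.9]), 'ell': array([603.9, 207.4, 105.9, 112.6, 174. ]), 'area': 3916.0}
seat/blue {'circ': (0.6461, 0.0016, 23.4), 'box': array([646.7,   1.8,  21.8,  46.5,  12.2]), 'ell': array([645.8,   2.2,  22.9,  45.2,  11.7]), 'area': 240.0}
blue {'circ': (0.6208, -0.0004, 29.3), 'box': array([ 6.212e+02, -4.000e-01,  5.690e+01,  5.600e+01,  5.680e+01]), 'ell': array([ 6.211e+02, -3.000e-01,  5.640e+01,  5.810e+01,  1.746e+02]), 'area': 1363.0}
red {'circ': (0.4423, 0.1105, 35.2), 'box': array([443.6, 110. ,  56.2,  67.4,  51.4]), 'ell': array([442.1, 111.9,  57.1,  72. ,  56.4]), 'area': 761.0}
hub {'circ': (0.4372, 0.1138, 13.4), 'box': array([437.6, 114.1,  19.1,  23.5,  41.1]), 'ell': array([437.6, 114.4,  19.1,  27.1,  54.2]), 'area': 141.5}
stud {'circ': (0.6444, 0.2059, 5.9), 'box': array([644.4, 205.9,  11.6,   5.5,  89.9]), 'ell': array
[... 220 characters left out ...]
(0.5818, 0.1756, 5.7), 'box': array([581.8, 175.6,  10.9,   5.9,  89.9]), 'ell': array([581.4, 175.4,   6.8,  11.4,   9.5]), 'area': 22.5}
flange {'circ': (0.4522, 0.1234, 64.3), 'box': array([452.1, 122.7,  72.1, 110.2,  16.8]), 'ell': array([448.7, 146.6,  70.2, 184.1,  25.3]), 'area': 1174.0}
four {'circ': (0.436, -0.115, 76.2), 'box': array([ 436.3, -115. ,  110.4,  110.1,   14.8]), 'ell': array([ 437.4, -114.2,  144.9,  149.3,  141.6]), 'area': 3159.0}
hole [0.4726 0.128  0.006 ]
hole [0.4236 0.0747 0.006 ]
green [ 0.5005 -0.0057  0.036 ]
yel [0.4936 0.2542 0.036 ]
plate [0.4614 0.165  0.0061]
corkz [ 0.6279 -0.219   0.0067]
bench [ 0.5408 -0.0474  0.0009]
four [ 0.4034 -0.0832  0.0064]
```

>>> {"op": "play_rows", "data": {
  "gripper": [0, 0, 0, 0, 0, 0, 0, 0, 0],
  "translation": [
    [-0.092, -0.113, 0.12],
    [-0.092, -0.113, 0.12],
    [-0.092, -0.113, 0.12],
    [-0.092, -0.113, 0.12],
    [-0.092, -0.113, 0.12],
    [-0.092, -0.113, 0.12],
    [-0.092, -0.113, 0.12],
    [-0.092, -0.113, 0.12],
    [-0.092, -0.113, 0.12]
  ],
  "delta_rot": [
    [0, 0, 0],
    [0, 0, 0],
    [0, 0, 0],
    [0, 0, 0],
    [0, 0, 0],
    [0, 0, 0],
    [0, 0, 0],
    [0, 0, 0],
    [0, 0, 0]
  ]
}}

```text
clock: 2.57
tcp_pos: [0.4391, 0.1122, 0.2015]
tool_rot: [-3.141, -0.002, -0.002]
ft_force: [0.6, -0.1, 0.6]
width: 0.094
gripper_force: 0.0
```

```bash
cat >> h.py <<'E'
def shot(n):
    s=read_state(); c=get_calibration("wrist"); im,d=camera("wrist")
    np.savez(n+".npz",im=im,d=d,**{k:np.array(v) for k,v in c.items()}); save(n+".png",cv2.resize(im,(800,600)))
    print(s["clock"],np.round(s["tcp_pos"],4),np.round(s["tool_rot"],4),np.round(s["q"],2)); h=cv2.cvtColor(im,cv2.COLOR_RGB2HSV).astype(int)
    return c,im,d,h[...,0],h[...,1],h[...,2]
E
python3 - <<'E'
from h import *
c,im,d,H,S,V=shot("w2")
E
```

```text
2.5667 [0.4391 0.1122 0.2015] [-3.1414e+00 -1.8000e-03 -1.6000e-03] [ 0.17  0.09  1.79 -0.    1.27  1.74]
```

View pics/w2.png

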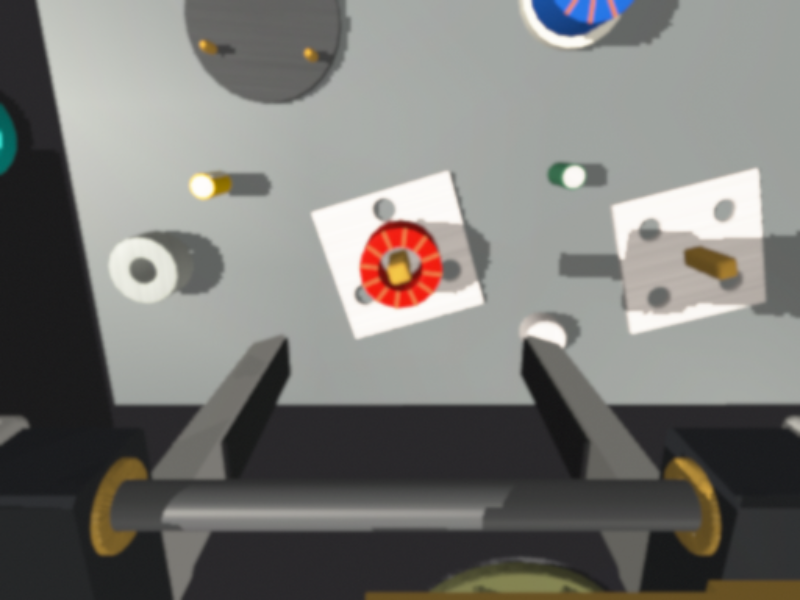

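Red's ring centre is at about (401,264), the hub top at (400,271), and the flange corners at (312,212), (449,171), (484,302) and (357,338). The holes are at (384,209), (452,270) and (364,295).

```bash
python3 - <<'E'
from h import *
c,im,d=load("w2.npz"); h=cv2.cvtColor(im,cv2.COLOR_RGB2HSV).astype(int); H,S,V=h[...,0],h[...,1],h[...,2]
k=.64
m=cv2.morphologyEx((((H<12)|(H>172))&(S>110)&(V>150)).astype(np.uint8),cv2.MORPH_CLOSE,np.ones((3,3)))
print("red",blob(c,m,401*k,264*k,.050,34))
brass=(H>12)&(H<30)&(S>90)&(V>150)
print("hub",ray(c,400*k,271*k,.052))
C=np.array([ray(c,u*k,v*k,.006)[:2] for u,v in((312,212),(449,171),(484,302),(357,338))]); print(C.round(4),C.mean(0))
print(np.degrees(np.arctan2(*(C[0]-C[1])[::-1])),np.degrees(np.arctan2(*(C[3]-C[2])[::-1])),np.linalg.norm(C-np.roll(C,1,0),axis=1))
for u,v in ((384,209),(452,270),(364,295)):
    p=ray(c,u*k,v*k,.003)[:2]; q=p-C.mean(0); print("hole",p.round(4),np.hypot(*q),np.degrees(np.arctan2(q[1],q[0])))
P=cloud(c,d)
for u,v in((345,222),(520,130)): print(np.median(P[int(v*k)-3:int(v*k)+4,int(u*k)-3:int(u*k)+4].reshape(-1,3),0).round(4))
E
```

```text
red {'circ': (0.4392, 0.1161, 31.7), 'box': array([436.5, 115.8,  58.3,  58. ,  63.2]), 'ell': array([437.6, 116.2,  58.4,  61.2, 109.3]), 'area': 2116.0}
hub [0.43513565 0.11601821 0.052     ]
[[0.4704 0.1846]
 [0.5013 0.079 ]
 [0.3966 0.0477]
 [0.3649 0.1528]] [0.43332347 0.11603888]
106.29654284230602 106.75900974000129 [0.11019729 0.1100473  0.10930939 0.10971458]
hole [0.4723 0.1288] 0.041003087469405314 18.150984627009006
hole [0.4229 0.0744] 0.04292715987910067 -103.99092501738036
hole [0.4018 0.1462] 0.04364802871906894 136.23039432617614
[0.4627 0.1603 0.0062]
[0.5312 0.027  0.0012]
```

>>> {"op": "play_rows", "data": {
  "gripper": [0, 0, 0, 0, 0, 0, 0, 0, 0, 0, 1, 1, 1, 1, 1, 1, 1, 1, 1, 1],
  "translation": [
    [-0.002, -0.004, 0.02],
    [-0.002, -0.004, 0.05],
    [-0.002, -0.004, 0.08],
    [-0.002, -0.004, 0.11],
    [-0.002, -0.004, 0.14],
    [-0.002, -0.004, 0.165],
    [-0.002, -0.004, 0.18],
    [-0.002, -0.004, 0.187],
    [-0.002, -0.004, 0.187],
    [-0.002, -0.004, 0.187],
    [-0.002, -0.004, 0.187],
    [-0.002, -0.004, 0.187],
    [-0.002, -0.004, 0.187],
    [-0.002, -0.004, 0.187],
    [-0.002, -0.004, 0.187],
    [-0.002, -0.004, 0.187],
    [-0.002, -0.004, 0.187],
    [-0.002, -0.004, 0.187],
    [-0.002, -0.004, 0.187],
    [-0.002, -0.004, 0.187]
  ],
  "delta_rot": [
    [0, 0, 0],
    [0, 0, 0],
    [0, 0, 0],
    [0, 0, 0],
    [0, 0, 0],
    [0, 0, 0],
    [0, 0, 0],
    [0, 0, 0],
    [0, 0, 0],
    [0, 0, 0],
    [0, 0, 0],
    [0, 0, 0],
    [0, 0, 0],
    [0, 0, 0],
    [0, 0, 0],
    [0, 0, 0],
    [0, 0, 0],
    [0, 0, 0],
    [0, 0, 0],
    [0, 0, 0]
  ],
  "squeeze": 25
}}

```text
clock: 4.28
tcp_pos: [0.4364, 0.1171, 0.0137]
tool_rot: [3.141, -0.0, 0.0]
ft_force: [-2.5, -3.8, 6.0]
width: 0.0583
gripper_force: 25.0
```

>>> {"op": "play_rows", "data": {
  "gripper": [1, 1, 1, 1, 1, 1, 1, 1, 1, 1, 1, 1, 1, 1, 1, 1, 1, 1, 1, 1],
  "translation": [
    [0, 0, -0.01],
    [0, 0, -0.035],
    [0, 0, -0.065],
    [0, 0, -0.09],
    [0.005, 0.01, -0.105],
    [0.02, 0.034, -0.11],
    [0.035, 0.062, -0.11],
    [0.052, 0.092, -0.11],
    [0.069, 0.122, -0.11],
    [0.086, 0.152, -0.11],
    [0.103, 0.182, -0.11],
    [0.12, 0.212, -0.11],
    [0.137, 0.242, -0.11],
    [0.153, 0.272, -0.11],
    [0.169, 0.3, -0.11],
    [0.18, 0.32, -0.11],
    [0.187, 0.332, -0.11],
    [0.19, 0.337, -0.11],
    [0.19, 0.337, -0.11],
    [0.19, 0.337, -0.11]
  ],
  "delta_rot": [
    [0, 0, 0],
    [0, 0, 0],
    [0, 0, 0],
    [0, 0, 0],
    [0, 0, 0],
    [0, 0, 0],
    [0, 0, 0],
    [0, 0, 0],
    [0, 0, 0],
    [0, 0, 0],
    [0, 0, 0],
    [0, 0, 0],
    [0, 0, 0],
    [0, 0, 0],
    [0, 0, 0],
    [0, 0, 0],
    [0, 0, 0],
    [0, 0, 0],
    [0, 0, 0],
    [0, 0, 0]
  ]
}}

```text
clock: 5.95
tcp_pos: [0.6258, -0.2191, 0.1232]
tool_rot: [-3.141, 0.001, 0.0]
ft_force: [0.6, 0.8, -4.9]
width: 0.0578
gripper_force: 25.0
```

>>> {"op": "play_rows", "data": {
  "gripper": [1, 1, 1, 1, 1, 1, 1, 1, 1, 1, 1, 1, 1, 1, 1],
  "translation": [
    [0, 0, 0.01],
    [0, 0, 0.03],
    [0, 0, 0.055],
    [0, 0, 0.075],
    [0, 0, 0.09],
    [0, 0, 0.098],
    [0, 0, 0.102],
    [0, 0, 0.104],
    [0, 0, 0.106],
    [0, 0, 0.107],
    [0, 0, 0.108],
    [0, 0, 0.109],
    [0, 0, 0.11],
    [0, 0, 0.11],
    [0, 0, 0.11]
  ],
  "delta_rot": [
    [0, 0, 0],
    [0, 0, 0],
    [0, 0, 0],
    [0, 0, 0],
    [0, 0, 0],
    [0, 0, 0],
    [0, 0, 0],
    [0, 0, 0],
    [0, 0, 0],
    [0, 0, 0],
    [0, 0, 0],
    [0, 0, 0],
    [0, 0, 0],
    [0, 0, 0],
    [0, 0, 0]
  ]
}}

```text
clock: 7.2
tcp_pos: [0.6264, -0.2199, 0.0138]
tool_rot: [3.141, -0.001, 0.0]
ft_force: [1.2, -0.2, -1.9]
width: 0.0583
gripper_force: 25.0
```

>>> {"op": "play_rows", "data": {
  "gripper": [1, 0, 0, 0, 0, 0, 0, 0, 0, 0, 0, 0, 0, 0, 0, 0, 0, 0, 0, 0],
  "translation": [
    [0, 0, 0.0005],
    [0, 0, 0.0005],
    [0, 0, 0.0005],
    [0, 0, 0.0005],
    [0, 0, 0.0005],
    [0, 0, 0.0005],
    [0, 0, 0.0005],
    [0, 0, 0.0005],
    [0, 0, -0.03],
    [0, 0, -0.07],
    [0, 0, -0.11],
    [-0.02, -0.034, -0.15],
    [-0.191, -0.336, -0.187],
    [-0.191, -0.336, -0.187],
    [-0.191, -0.336, -0.187],
    [-0.191, -0.336, -0.187],
    [-0.191, -0.336, -0.187],
    [-0.191, -0.336, -0.187],
    [-0.191, -0.336, -0.187],
    [-0.191, -0.336, -0.187]
  ],
  "delta_rot": [
    [0, 0, 0],
    [0, 0, 0],
    [0, 0, 0],
    [0, 0, 0],
    [0, 0, 0],
    [0, 0, 0],
    [0, 0, 0],
    [0, 0, 0],
    [0, 0, 0],
    [0, 0, 0],
    [0, 0, 0],
    [0, 0, 0],
    [0, 0, -0.0917],
    [0, 0, -0.0917],
    [0, 0, -0.0917],
    [0, 0, -0.0917],
    [0, 0, -0.0917],
    [0, 0, -0.0917],
    [0, 0, -0.0917],
    [0, 0, -0.0917]
  ]
}}

```text
clock: 8.87
tcp_pos: [0.4471, 0.0942, 0.1973]
tool_rot: [3.142, -0.001, 0.288]
ft_force: [-0.4, 0.8, -0.6]
width: 0.0939
gripper_force: 0.0
```

>>> {"op": "play_rows", "data": {
  "gripper": [0, 0, 0, 0],
  "translation": [
    [0, 0, 0],
    [0, 0, 0],
    [0, 0, 0],
    [0, 0, 0]
  ],
  "delta_rot": [
    [0, 0, 0],
    [0, 0, 0],
    [0, 0, 0],
    [0, 0, 0]
  ]
}}

```text
clock: 9.2
tcp_pos: [0.4488, 0.092, 0.1967]
tool_rot: [3.142, 0.0, 0.287]
ft_force: [0.1, 0.2, -0.3]
width: 0.0937
gripper_force: 0.0
```

```bash
python3 - <<'E'
from h import *
c,im,d,H,S,V=shot("w3")
E
```

```text
9.2 [0.4488 0.092  0.1967] [3.1415e+00 3.0000e-04 2.8700e-01] [ 0.12  0.1   1.78 -0.    1.26  1.41]
```

View pics/w3.png

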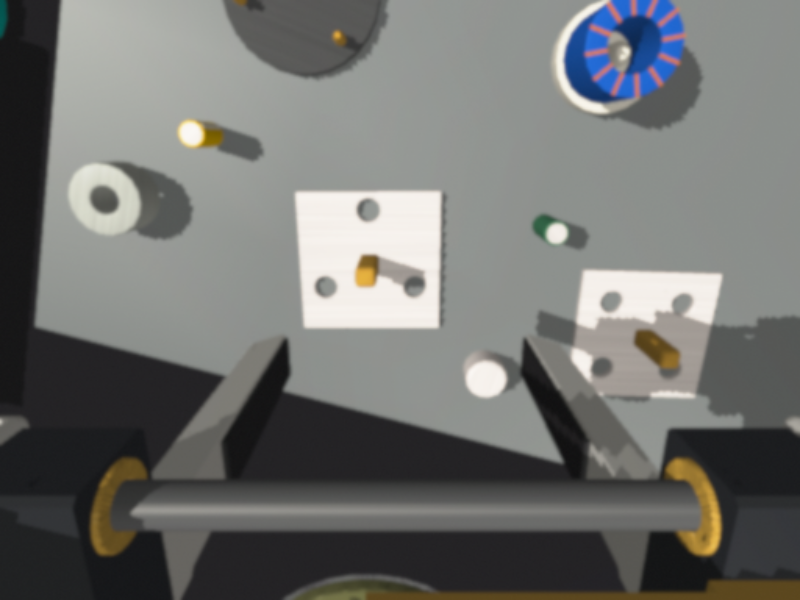

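The flange is now bare, with corners at (295,191), (441,190), (440,328) and (304,328). The hub top is at (366,272), and the holes are at (368,210), (326,287) and (414,286).

```bash
python3 - <<'E'
from h import *
c,im,d=load("w3.npz"); h=cv2.cvtColor(im,cv2.COLOR_RGB2HSV).astype(int); H,S,V=h[...,0],h[...,1],h[...,2]
k=.64
print("flange",blob(c,(V>200)&(S<40),368*k,258*k,.006,60))
brass=(H>10)&(H<30)&(S>120)&(V>100)
print("hubtop",ray(c,367*k,272*k,.052))
p=np.array([ray(c,u*k,v*k,.006)[:2] for u,v in((368,210),(326,287),(414,286))])
ctr=p.mean(0); print("holes ctr",ctr.round(4),[np.round((np.hypot(*q),np.degrees(np.arctan2(q[1],q[0]))),3) for q in p-ctr])
i,dd=camera("top"); save("top1.png",i); ct=get_calibration("top")
h=cv2.cvtColor(i,cv2.COLOR_RGB2HSV).astype(int)
print("red",blob(ct,((h[...,0]<8)|(h[...,0]>172))&(h[...,1]>120),312,178,.05,14),np.mean(np.argwhere((((h[...,0]<8)|(h[...,0]>172))&(h[...,1]>150))[165:195,295:330]),0))
E
```

```text
flange {'circ': (0.4338, 0.1171, 77.0), 'box': array([433.6, 117.4, 110.3, 110.4,  16.5]), 'ell': array([429.6, 116.1, 136.2, 161.4, 109.9]), 'area': 7665.5}
hubtop [0.43774205 0.11650569 0.052     ]
holes ctr [0.4334 0.117 ] [array([ 0.041, 16.691]), array([4.10000e-02, 1.37029e+02]), array([ 4.10000e-02, -1.03018e+02])]
red {'circ': (0.6207, -0.2148, 33.6), 'box': array([ 620.1, -215. ,   58. ,   66. ,   52.5]), 'ell': array([ 620.4, -215.2,   59.8,   67.1,   49.7]), 'area': 279.0} [13.21860465 17.73488372]
```

>>> {"op": "play_rows", "data": {
  "gripper": [0, 0, 0, 0, 0, 0, 0, 0, 0, 1, 1, 1, 1, 1, 1, 1, 1, 1, 1, 1],
  "translation": [
    [-0.007, -0.028, 0.02],
    [-0.007, -0.028, 0.05],
    [-0.007, -0.028, 0.085],
    [-0.007, -0.028, 0.12],
    [-0.007, -0.028, 0.15],
    [-0.007, -0.028, 0.17],
    [-0.007, -0.028, 0.183],
    [-0.007, -0.028, 0.183],
    [-0.007, -0.028, 0.183],
    [-0.007, -0.028, 0.183],
    [-0.007, -0.028, 0.183],
    [-0.007, -0.028, 0.183],
    [-0.007, -0.028, 0.183],
    [-0.007, -0.028, 0.183],
    [-0.007, -0.028, 0.183],
    [-0.007, -0.028, 0.183],
    [-0.007, -0.028, 0.183],
    [-0.007, -0.028, 0.183],
    [-0.007, -0.028, 0.183],
    [-0.007, -0.028, 0.183]
  ],
  "delta_rot": [
    [0, 0, 0],
    [0, 0, 0],
    [0, 0, 0],
    [0, 0, 0],
    [0, 0, 0],
    [0, 0, 0],
    [0, 0, 0],
    [0, 0, 0],
    [0, 0, 0],
    [0, 0, 0],
    [0, 0, 0],
    [0, 0, 0],
    [0, 0, 0],
    [0, 0, 0],
    [0, 0, 0],
    [0, 0, 0],
    [0, 0, 0],
    [0, 0, 0],
    [0, 0, 0],
    [0, 0, 0]
  ],
  "squeeze": 40
}}

```text
clock: 10.97
tcp_pos: [0.4337, 0.1177, 0.0139]
tool_rot: [-3.142, 0.0, 0.288]
ft_force: [0.8, 0.5, 0.3]
width: 0.0239
gripper_force: 0.0
```

>>> {"op": "play_rows", "data": {
  "gripper": [1, 1, 1, 1, 1, 1, 1, 1, 1, 1, 1, 1, 1, 1],
  "translation": [
    [0, 0, 0],
    [0, 0, 0],
    [0, 0, 0],
    [0, 0, 0],
    [0, 0, 0],
    [0, 0, 0],
    [0, 0, -0.003],
    [0, 0, -0.015],
    [0, 0, -0.035],
    [0, 0, -0.06],
    [0, 0, -0.08],
    [0, 0, -0.09],
    [0, 0, -0.09],
    [0, 0, -0.09]
  ],
  "delta_rot": [
    [0, 0, 0],
    [0, 0, 0],
    [0, 0, 0],
    [0, 0, 0],
    [0, 0, 0],
    [0, 0, 0],
    [0, 0, 0],
    [0, 0, 0],
    [0, 0, 0],
    [0, 0, 0],
    [0, 0, 0],
    [0, 0, 0],
    [0, 0, 0],
    [0, 0, 0]
  ]
}}

```text
clock: 12.13
tcp_pos: [0.4335, 0.1177, 0.1034]
tool_rot: [-3.142, 0.0, 0.288]
ft_force: [0.0, -0.5, -3.3]
width: 0.0149
gripper_force: 40.0
```

>>> {"op": "play_rows", "data": {
  "gripper": [1, 1, 1, 1, 1, 1, 1, 1, 1, 1, 1, 1],
  "translation": [
    [0.01, -0.007, -0.01],
    [0.025, -0.018, -0.02],
    [0.04, -0.03, -0.03],
    [0.055, -0.042, -0.032],
    [0.07, -0.053, -0.032],
    [0.08, -0.062, -0.032],
    [0.087, -0.066, -0.032],
    [0.0894, -0.0677, -0.032],
    [0.0894, -0.0677, -0.032],
    [0.0894, -0.0677, -0.032],
    [0.0894, -0.0677, -0.032],
    [0.0894, -0.0677, -0.032]
  ],
  "delta_rot": [
    [0, 0, 0.01],
    [0, 0, 0.025],
    [0, 0, 0.045],
    [0, 0, 0.065],
    [0, 0, 0.085],
    [0, 0, 0.1],
    [0, 0, 0.11],
    [0, 0, 0.1155],
    [0, 0, 0.1155],
    [0, 0, 0.1155],
    [0, 0, 0.1155],
    [0, 0, 0.1155]
  ]
}}

```text
clock: 13.13
tcp_pos: [0.5, 0.2076, 0.1358]
tool_rot: [3.141, 0.0, -0.075]
ft_force: [-0.2, 1.0, -3.2]
width: 0.0148
gripper_force: 40.0
```

```bash
python3 - <<'E'
from h import *
c,im,d,H,S,V=shot("w4")
E
```

```text
13.1333 [0.5    0.2076 0.1358] [ 3.1415e+00  3.0000e-04 -7.4500e-02] [0.33 0.35 1.63 0.   1.17 1.97]
```

View pics/w4.png

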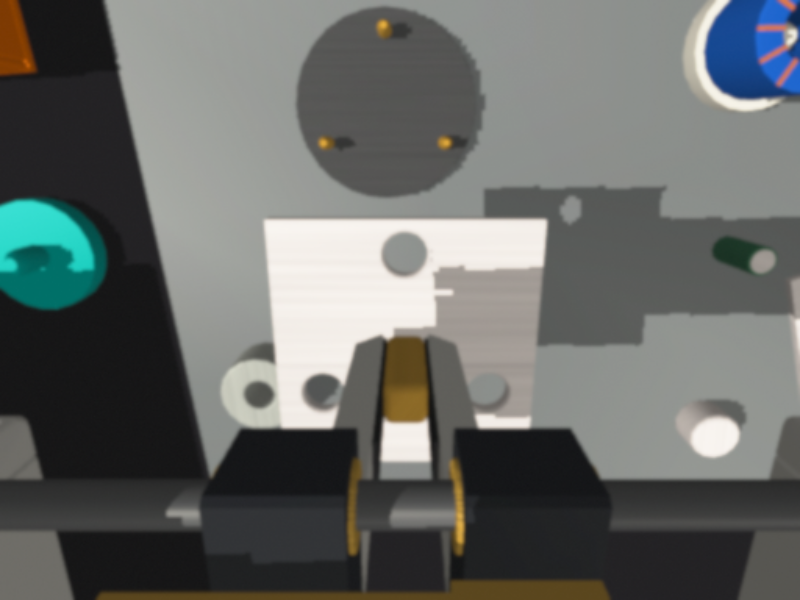

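The stud disc spans columns 297-484 and rows 6-196, with studs at (384,29), (325,143) and (445,143). The held flange's front edge runs from (264,219) to (547,219), and its front hole is at (404,254).

```bash
python3 - <<'E'
from h import *
c,im,d=load("w4.npz"); h=cv2.cvtColor(im,cv2.COLOR_RGB2HSV).astype(int); H,S,V=h[...,0],h[...,1],h[...,2]
k=.64; brass=((H>10)&(H<30)&(S>110)&(V>90)).astype(np.uint8)
print("disc",blob(c,((V<105)&(S<60)).astype(np.uint8),390*k,102*k,.008,64,7))
p=[]
for u,v in((384,29),(325,143),(445,143)):
    m=np.zeros_like(brass); u*=k;v*=k; m[max(0,int(v-10)):int(v+10),int(u-10):int(u+10)]=1
    ys,xs=np.nonzero(brass*m); p.append(ray(c,xs.mean(),ys.mean(),.016)[:2]); print(len(xs),p[-1].round(4))
p=np.array(p);ctr=p.mean(0); print("studs",ctr.round(4),[np.round((np.hypot(*q),np.degrees(np.arctan2(q[1],q[0]))),3) for q in p-ctr])
P=cloud(c,d)
for u,v in((320,300),(390,110)): print("z",np.median(P[int(v*k)-3:int(v*k)+4,int(u*k)-3:int(u*k)+4].reshape(-1,3),0).round(4))
for z in(.124,.128):
  a,b,hh=[ray(c,u*k,v*k,z)[:2] for u,v in((264,219),(547,219),(404,254))]
  print(z,a.round(4),b.round(4),np.linalg.norm(a-b),np.degrees(np.arctan2(*(a-b)[::-1]))-90,"hole",hh.round(4),"from tcp",(hh-[.5,.2076]).round(4))
E
```

```text
disc {'circ': (0.6041, 0.209, 55.8), 'box': array([603.6, 208.8, 110.2, 105.7,  82.1]), 'ell': array([603.6, 209.5, 106.1, 111.7, 168.1]), 'area': 10929.0}
92 [0.6447 0.2092]
68 [0.5861 0.2489]
66 [0.581  0.1784]
studs [0.6039 0.2122] [array([ 0.041, -4.176]), array([4.10000e-02, 1.15906e+02]), array([ 4.10000e-02, -1.24215e+02])]
z [0.5236 0.2416 0.128 ]
z [0.6022 0.2098 0.0083]
0.124 [0.5578 0.2599] [0.5494 0.1477] 0.11251983738891533 -4.273411383216114 hole [0.5394 0.2055] from tcp [ 0.0394 -0.0021]
0.128 [0.5583 0.2587] [0.5501 0.1488] 0.11016551584661965 -4.273411383216114 hole [0.5404 0.2054] from tcp [ 0.0404 -0.0022]
```

>>> {"op": "play_rows", "data": {
  "gripper": [1, 1, 1, 1, 1, 1, 1, 1, 1, 1, 1, 1, 1],
  "translation": [
    [0.015, -0.002, 0],
    [0.04, -0.004, 0],
    [0.07, -0.007, 0],
    [0.09, -0.009, 0],
    [0.1, -0.01, 0],
    [0.1035, -0.01, 0.01],
    [0.1035, -0.01, 0.03],
    [0.1035, -0.01, 0.055],
    [0.1035, -0.01, 0.075],
    [0.1035, -0.01, 0.086],
    [0.1035, -0.01, 0.09],
    [0.1035, -0.01, 0.09],
    [0.1035, -0.01, 0.09]
  ],
  "delta_rot": [
    [0, 0, 0],
    [0, 0, 0],
    [0, 0, 0],
    [0, 0, 0],
    [0, 0, 0],
    [0, 0, 0],
    [0, 0, 0],
    [0, 0, 0],
    [0, 0, 0],
    [0, 0, 0],
    [0, 0, 0],
    [0, 0, 0],
    [0, 0, 0]
  ]
}}

```text
clock: 14.27
tcp_pos: [0.6045, 0.2104, 0.047]
tool_rot: [-3.141, -0.001, -0.075]
ft_force: [0.0, -0.3, -2.8]
width: 0.0146
gripper_force: 40.0
```

```bash
python3 - <<'E'
from h import *
c,im,d,H,S,V=shot("w5"); save("w5c.png",cv2.resize(im[130:330,110:410],(750,500),interpolation=cv2.INTER_CUBIC))
E
```

```text
14.2667 [0.6045 0.2104 0.047 ] [-3.1411e+00 -1.3000e-03 -7.4600e-02] [0.28 0.66 1.39 0.   1.1  1.92]
```

View pics/w5c.png

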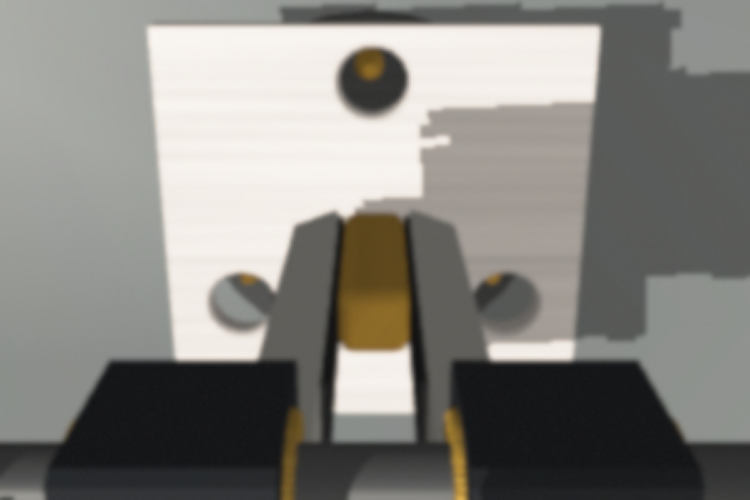

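The studs show inside all three holes: front stud at (370,70) in the hole at (372,80), the side ones at (247,278) and (492,278). That is what perspective predicts, so the flange is aligned to about 1 mm. Lowering.

>>> {"op": "play_rows", "data": {
  "gripper": [1, 1, 1, 1, 1, 1, 1, 1, 1, 1, 1, 1],
  "translation": [
    [0, 0, 0.003],
    [0, 0, 0.007],
    [0, 0, 0.011],
    [0, 0, 0.015],
    [0, 0, 0.018],
    [0, 0, 0.02],
    [0, 0, 0.022],
    [0, 0, 0.023],
    [0, 0, 0.024],
    [0, 0, 0.025],
    [0, 0, 0.025],
    [0, 0, 0.025]
  ],
  "delta_rot": [
    [0, 0, 0],
    [0, 0, 0],
    [0, 0, 0],
    [0, 0, 0],
    [0, 0, 0],
    [0, 0, 0],
    [0, 0, 0],
    [0, 0, 0],
    [0, 0, 0],
    [0, 0, 0],
    [0, 0, 0],
    [0, 0, 0]
  ]
}}

```text
clock: 15.32
tcp_pos: [0.6043, 0.2103, 0.022]
tool_rot: [-3.141, -0.001, -0.075]
ft_force: [-5.3, -1.3, 6.4]
width: 0.0145
gripper_force: 40.0
```

>>> {"op": "play_rows", "data": {
  "gripper": [0, 0, 0, 0, 0, 0, 0, 0, 0, 0, 0, 0, 0, 0, 0, 0, 0, 0, 0, 0],
  "translation": [
    [0, 0, 0],
    [0, 0, 0],
    [0, 0, 0],
    [0, 0, 0],
    [0, 0, 0],
    [0, 0, -0.02],
    [0, 0, -0.05],
    [0, 0, -0.09],
    [0, 0, -0.13],
    [0.0265, 0.209, -0.178],
    [0.0265, 0.209, -0.178],
    [0.0265, 0.209, -0.178],
    [0.0265, 0.209, -0.178],
    [0.0265, 0.209, -0.178],
    [0.0265, 0.209, -0.178],
    [0.0265, 0.209, -0.178],
    [0.0265, 0.209, -0.178],
    [0.0265, 0.209, -0.178],
    [0.0265, 0.209, -0.178],
    [0.0265, 0.209, -0.178]
  ],
  "delta_rot": [
    [0, 0, 0],
    [0, 0, 0],
    [0, 0, 0],
    [0, 0, 0],
    [0, 0, 0],
    [0, 0, 0],
    [0, 0, 0],
    [0, 0, 0],
    [0, 0, 0],
    [0, 0, 0],
    [0, 0, 0],
    [0, 0, 0],
    [0, 0, 0],
    [0, 0, 0],
    [0, 0, 0],
    [0, 0, 0],
    [0, 0, 0],
    [0, 0, 0],
    [0, 0, 0],
    [0, 0, 0]
  ]
}}

```text
clock: 16.98
tcp_pos: [0.6149, 0.0013, 0.1985]
tool_rot: [-3.142, 0.001, -0.073]
ft_force: [-0.0, 0.5, -0.6]
width: 0.0938
gripper_force: 0.0
```

```bash
python3 - <<'E'
from h import *
c,im,d,H,S,V=shot("w6")
E
```

```text
16.9833 [0.6149 0.0013 0.1985] [-3.1415e+00  6.0000e-04 -7.2900e-02] [-0.06  0.45  1.33  0.    1.36  1.59]
```

View pics/w6.png

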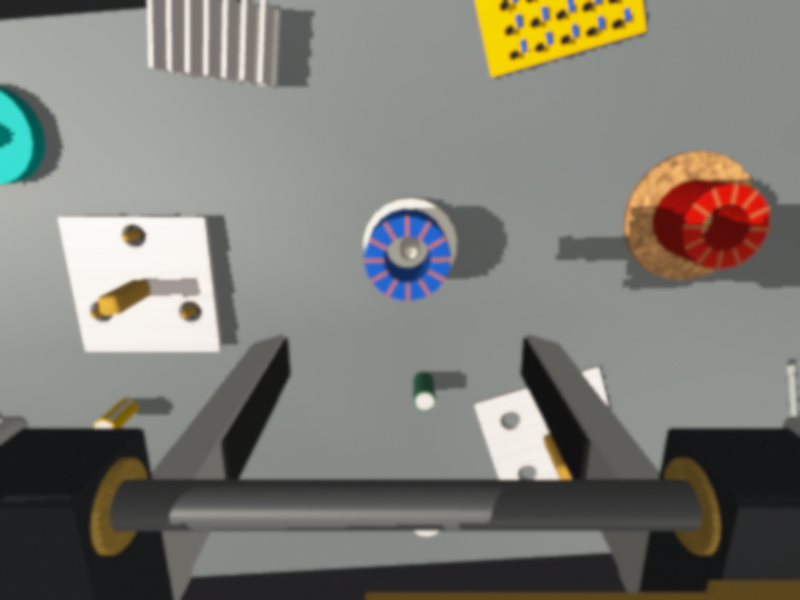

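The flange lies flat on the stud plate at (145,284) with studs visible in its holes, and red stands on the cork. Blue's ring is at (408,256) on the seat, whose rim is centred near (410,245).

```bash
python3 - <<'E'
from h import *
c,im,d=load("w6.npz"); h=cv2.cvtColor(im,cv2.COLOR_RGB2HSV).astype(int); H,S,V=h[...,0],h[...,1],h[...,2]
k=.64
bl=cv2.morphologyEx(((H>100)&(H<130)&(S>100)&(V>120)).astype(np.uint8),cv2.MORPH_CLOSE,np.ones((5,5)))
print("blue",blob(c,bl,408*k,256*k,.058,40))
print("seat rim pts",[ray(c,u*k,v*k,.014).round(4)[:2] for u,v in((363,238),(457,245),(410,198))])
print("spigot",ray(c,411*k,252*k,.036))
print("flange",blob(c,(V>195)&(S<45),145*k,284*k,.014,62))
print("hubtop",ray(c,108*k,304*k,.060))
rd=cv2.morphologyEx((((H<12)|(H>172))&(S>110)&(V>180)).astype(np.uint8),cv2.MORPH_CLOSE,np.ones((5,5)))
print("red",blob(c,rd,727*k,224*k,.05,32,3))
P=cloud(c,d)
for u,v in((100,240),(390,285),(675,175)): print("z",np.median(P[int(v*k)-2:int(v*k)+3,int(u*k)-2:int(u*k)+3].reshape(-1,3),0).round(4))
E
```

```text
blue {'circ': (0.6232, -0.0001, 31.3), 'box': array([ 6.214e+02, -5.000e-01,  5.890e+01,  5.820e+01,  5.800e+01]), 'ell': array([622.1,  -0. ,  58.7,  61.1, 111.1]), 'area': 2270.0}
seat rim pts [array([0.6296, 0.0327]), array([ 0.6189, -0.0389]), array([ 0.6572, -0.0053])]
spigot [ 0.6209512  -0.00326604  0.036     ]
flange {'circ': (0.6045, 0.2109, 77.3), 'box': array([604.5, 211. , 111.5, 110.3,  85.8]), 'ell': array([603.1, 210.9, 123.8, 201.5,  83.7]), 'area': 7627.5}
hubtop [0.60482341 0.20955855 0.06      ]
red {'circ': (0.6353, -0.2192, 27.6), 'box': array([ 642. , -219.7,   55.1,   25.2,   85.8]), 'ell': array([ 635.9, -218.9,   37.4,   53.7,  179.5]), 'area': 699.0}
z [0.6433 0.2337 0.0139]
z [0.6042 0.0134 0.0582]
z [ 0.659  -0.2053  0.0063]
```

>>> {"op": "play_rows", "data": {
  "gripper": [0, 0, 0, 0, 0, 0, 0, 0, 0, 0, 1, 1, 1, 1, 1, 1, 1, 1, 1, 1],
  "translation": [
    [0.007, 0.001, 0.02],
    [0.007, 0.001, 0.05],
    [0.007, 0.001, 0.08],
    [0.007, 0.001, 0.11],
    [0.007, 0.001, 0.14],
    [0.007, 0.001, 0.16],
    [0.007, 0.001, 0.172],
    [0.007, 0.001, 0.1765],
    [0.007, 0.001, 0.1765],
    [0.007, 0.001, 0.1765],
    [0.007, 0.001, 0.1765],
    [0.007, 0.001, 0.1765],
    [0.007, 0.001, 0.1765],
    [0.007, 0.001, 0.1765],
    [0.007, 0.001, 0.1765],
    [0.007, 0.001, 0.1765],
    [0.007, 0.001, 0.1765],
    [0.007, 0.001, 0.1765],
    [0.007, 0.001, 0.1765],
    [0.007, 0.001, 0.1765]
  ],
  "delta_rot": [
    [0, 0, 0],
    [0, 0, 0],
    [0, 0, 0],
    [0, 0, 0],
    [0, 0, 0],
    [0, 0, 0],
    [0, 0, 0],
    [0, 0, 0],
    [0, 0, 0],
    [0, 0, 0],
    [0, 0, 0],
    [0, 0, 0],
    [0, 0, 0],
    [0, 0, 0],
    [0, 0, 0],
    [0, 0, 0],
    [0, 0, 0],
    [0, 0, 0],
    [0, 0, 0],
    [0, 0, 0]
  ],
  "squeeze": 25
}}

```text
clock: 18.7
tcp_pos: [0.622, -0.0016, 0.0226]
tool_rot: [-3.141, -0.0, -0.075]
ft_force: [-2.0, 1.7, 4.2]
width: 0.0606
gripper_force: 25.0
```

>>> {"op": "play_rows", "data": {
  "gripper": [1, 1, 1, 1, 1, 1, 1, 1, 1, 1, 1, 1, 1, 1, 1, 1, 1, 1, 1, 1],
  "translation": [
    [0, 0, -0.008],
    [0, 0, -0.03],
    [0, 0, -0.055],
    [0, 0, -0.08],
    [-0.001, -0.01, -0.095],
    [-0.004, -0.028, -0.1],
    [-0.009, -0.053, -0.1],
    [-0.013, -0.08, -0.1],
    [-0.017, -0.107, -0.1],
    [-0.021, -0.134, -0.1],
    [-0.025, -0.16, -0.1],
    [-0.029, -0.182, -0.1],
    [-0.031, -0.197, -0.1],
    [-0.033, -0.206, -0.1],
    [-0.0335, -0.21, -0.1],
    [-0.0335, -0.21, -0.1],
    [-0.0335, -0.21, -0.1],
    [-0.0335, -0.21, -0.09],
    [-0.0335, -0.21, -0.075],
    [-0.0335, -0.21, -0.075]
  ],
  "delta_rot": [
    [0, 0, 0],
    [0, 0, 0],
    [0, 0, 0],
    [0, 0, 0],
    [0, 0, 0],
    [0, 0, 0],
    [0, 0, 0],
    [0, 0, 0],
    [0, 0, 0],
    [0, 0, 0],
    [0, 0, 0],
    [0, 0, 0],
    [0, 0, 0],
    [0, 0, 0],
    [0, 0, 0],
    [0, 0, 0],
    [0, 0, 0],
    [0, 0, 0],
    [0, 0, 0],
    [0, 0, 0]
  ]
}}

```text
clock: 20.37
tcp_pos: [0.603, 0.2089, 0.094]
tool_rot: [3.14, 0.004, -0.076]
ft_force: [-0.6, 0.5, -4.9]
width: 0.06
gripper_force: 25.0
```

```bash
python3 - <<'E'
from h import *
c,im,d,H,S,V=shot("w7"); save("w7c.png",cv2.resize(im[110:330,110:410],(750,550),interpolation=cv2.INTER_CUBIC))
E
```

```text
20.3667 [0.603  0.2089 0.094 ] [ 3.1399  0.0042 -0.0758] [ 0.28  0.6   1.36 -0.    1.19  1.92]
```

View pics/w7c.png

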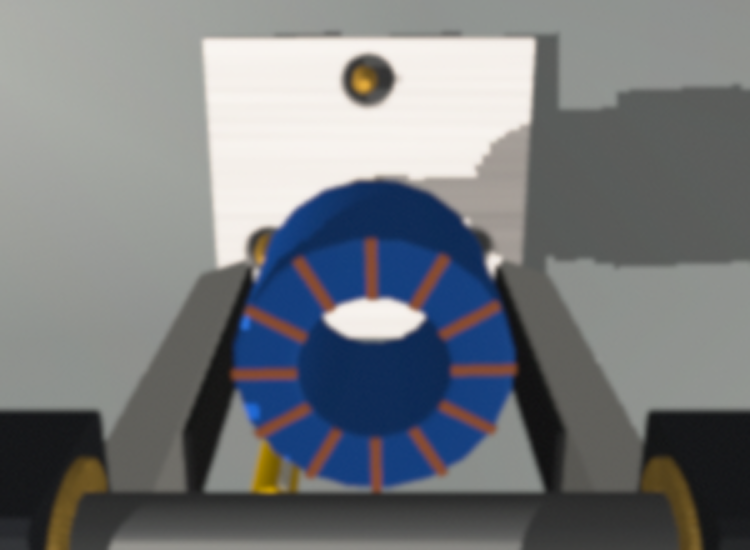

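Blue is held level, with its top ring spanning columns 233-517 and rows 237-487 in the crop. Now I check the ring centre relative to the TCP.

```bash
python3 - <<'E'
from h import *
c,im,d=load("w7.npz")
q=lambda u,v,z: ray(c,110+u/2.5,110+v/2.5,z).round(4)
P=cloud(c,d); print("top z",np.median(P[int(110+450/2.5)-2:int(110+450/2.5)+3,int(110+350/2.5)-2:int(110+350/2.5)+3].reshape(-1,3),0))
for z in (.128,.131): print(q(233,375,z),q(517,370,z),q(373,237,z),q(377,487,z),"bore",q(298,370,z),q(452,370,z),q(375,297,z),q(375,437,z))
C=np.array([q(*p,.014)[:2] for p in((202,38),(536,38))]); print("flange front",C,C.mean(0)-.055*np.array([.9972,-.0745])); print("hole",q(370,80,.014)[:2]-.041*np.array([.9972,-.0745]))
E
```

```text
top z [0.58311127 0.2159127  0.12938023]
[0.6025 0.2393 0.128 ] [0.599  0.1791 0.128 ] [0.6314 0.2073 0.128 ] [0.5719 0.2109 0.128 ] bore [0.6026 0.2254 0.128 ] [0.6001 0.1928 0.128 ] [0.6182 0.2079 0.128 ] [0.5849 0.2104 0.128 ]
[0.6042 0.2386 0.131 ] [0.6008 0.1796 0.131 ] [0.6326 0.2072 0.131 ] [0.5743 0.2107 0.131 ] bore [0.6043 0.225  0.131 ] [0.6019 0.193  0.131 ] [0.6196 0.2078 0.131 ] [0.587  0.2102 0.131 ]
flange front [[0.6626 0.2616]
 [0.6541 0.1509]] [0.603504  0.2103475]
hole [0.6034148 0.2100545]
```

>>> {"op": "play_rows", "data": {
  "gripper": [1, 1, 1, 1, 1, 1, 1, 1, 1, 1, 1, 1, 1],
  "translation": [
    [0, 0, 0.005],
    [0, 0, 0.015],
    [0, 0, 0.028],
    [0, 0, 0.04],
    [0, 0, 0.05],
    [0, 0, 0.058],
    [0, 0, 0.063],
    [0, 0, 0.066],
    [0, 0, 0.068],
    [0, 0, 0.069],
    [0, 0, 0.07],
    [0, 0, 0.07],
    [0, 0, 0.07]
  ],
  "delta_rot": [
    [0, 0, 0],
    [0, 0, 0],
    [0, 0, 0],
    [0, 0, 0],
    [0, 0, 0],
    [0, 0, 0],
    [0, 0, 0],
    [0, 0, 0],
    [0, 0, 0],
    [0, 0, 0],
    [0, 0, 0],
    [0, 0, 0],
    [0, 0, 0]
  ]
}}

```text
clock: 21.5
tcp_pos: [0.6043, 0.2103, 0.0277]
tool_rot: [-3.141, -0.0, -0.075]
ft_force: [0.7, -0.1, -3.2]
width: 0.0603
gripper_force: 25.0
```

>>> {"op": "play_rows", "data": {
  "gripper": [1, 1, 1, 1, 1, 1, 1, 1],
  "translation": [
    [0, 0, 0.001],
    [0, 0, 0.002],
    [0, 0, 0.003],
    [0, 0, 0.004],
    [0, 0, 0.0045],
    [0, 0, 0.005],
    [0, 0, 0.005],
    [0, 0, 0.005]
  ],
  "delta_rot": [
    [0, 0, 0],
    [0, 0, 0],
    [0, 0, 0],
    [0, 0, 0],
    [0, 0, 0],
    [0, 0, 0],
    [0, 0, 0],
    [0, 0, 0]
  ]
}}

```text
clock: 22.17
tcp_pos: [0.6042, 0.2103, 0.0227]
tool_rot: [-3.142, -0.0, -0.075]
ft_force: [-2.2, -1.1, 1.7]
width: 0.0601
gripper_force: 25.0
```

>>> {"op": "play_rows", "data": {
  "gripper": [0, 0, 0, 0, 0, 0, 0, 0, 0, 0, 0, 0, 0, 0, 0, 0, 0, 0, 0, 0],
  "translation": [
    [0, 0, 0],
    [0, 0, 0],
    [0, 0, 0],
    [0, 0, 0],
    [0, 0, 0],
    [0, 0, 0],
    [0, 0, -0.02],
    [0, 0, -0.055],
    [0, 0, -0.095],
    [0, 0, -0.135],
    [0, 0, -0.17],
    [0.053, 0.4265, -0.177],
    [0.053, 0.4265, -0.177],
    [0.053, 0.4265, -0.177],
    [0.053, 0.4265, -0.177],
    [0.053, 0.4265, -0.177],
    [0.053, 0.4265, -0.177],
    [0.053, 0.4265, -0.177],
    [0.053, 0.4265, -0.177],
    [0.053, 0.4265, -0.177]
  ],
  "delta_rot": [
    [0, 0, 0],
    [0, 0, 0],
    [0, 0, 0],
    [0, 0, 0],
    [0, 0, 0],
    [0, 0, 0],
    [0, 0, 0],
    [0, 0, 0],
    [0, 0, 0],
    [0, 0, 0],
    [0, 0, 0],
    [0, 0, 0],
    [0, 0, 0],
    [0, 0, 0],
    [0, 0, 0],
    [0, 0, 0],
    [0, 0, 0],
    [0, 0, 0],
    [0, 0, 0],
    [0, 0, 0]
  ]
}}

```text
clock: 23.83
tcp_pos: [0.6223, -0.1663, 0.1988]
tool_rot: [3.142, -0.0, -0.075]
ft_force: [0.8, 0.7, 0.3]
width: 0.0939
gripper_force: 0.0
```

>>> {"op": "play_rows", "data": {
  "gripper": [0, 0, 0, 0, 0],
  "translation": [
    [0, 0.06, 0],
    [0, 0.06, 0],
    [0, 0.06, 0],
    [0, 0.06, 0],
    [0, 0.06, 0]
  ],
  "delta_rot": [
    [0, 0, 0],
    [0, 0, 0],
    [0, 0, 0],
    [0, 0, 0],
    [0, 0, 0]
  ]
}}

```text
clock: 24.25
tcp_pos: [0.6182, -0.2231, 0.1985]
tool_rot: [-3.141, 0.0, -0.074]
ft_force: [-0.9, -0.5, -0.4]
width: 0.0942
gripper_force: 0.0
```

```bash
python3 - <<'E'
from h import *
c,im,d,H,S,V=shot("w8")
E
```

```text
24.25 [ 0.6182 -0.2231  0.1985] [-3.1413e+00  1.0000e-04 -7.4100e-02] [-0.4   0.55  1.19  0.    1.41  1.24]
```

View pics/w8.png

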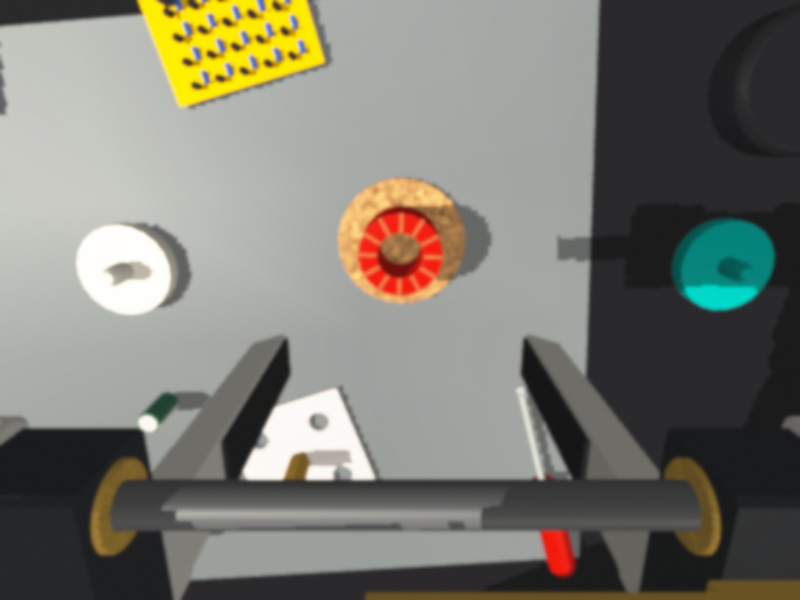

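Red is at (400,254) on the cork. The bare white seat is at (125,269), with its spigot tip near (112,276).

```bash
python3 - <<'E'
from h import *
c,im,d=load("w8.npz"); h=cv2.cvtColor(im,cv2.COLOR_RGB2HSV).astype(int); H,S,V=h[...,0],h[...,1],h[...,2]
k=.64
rd=cv2.morphologyEx((((H<12)|(H>172))&(S>130)&(V>185)).astype(np.uint8),cv2.MORPH_CLOSE,np.ones((5,5)))
print("red",blob(c,rd,400*k,254*k,.05,30,3)); print(ray(c,400*k,252*k,.05), [ray(c,u*k,v*k,.05).round(4) for u,v in((359,252),(443,252),(400,208),(400,297))])
print("seat",blob(c,(V>185)&(S<60),125*k,269*k,.014,36,3))
print("tip",ray(c,111*k,274*k,.036))
E
```

```text
red {'circ': (0.6277, -0.2188, 31.8), 'box': array([ 626.5, -218.9,   60.7,   57.9,   41. ]), 'ell': array([ 626.9, -219.2,   59.1,   62.3,  114.9]), 'area': 2259.0}
[ 0.62803876 -0.22008066  0.05      ] [array([ 0.6302, -0.1916,  0.05  ]), array([ 0.6258, -0.2499,  0.05  ]), array([ 0.6584, -0.2224,  0.05  ]), array([ 0.5952, -0.2176,  0.05  ])]
seat {'circ': (0.6329, -0.0051, 58.9), 'box': array([629.2,  -4.7,  83.3,  91.9,  74.5]), 'ell': array([635.6,  -3.6,  91.7, 117.1,  47.9]), 'area': 3634.0}
tip [ 0.62416733 -0.00666677  0.036     ]
```

>>> {"op": "play_rows", "data": {
  "gripper": [0, 0, 0, 0, 0, 0, 0, 0, 0, 0, 1, 1, 1, 1, 1, 1, 1, 1, 1, 1],
  "translation": [
    [0.008, -0.004, 0.02],
    [0.008, -0.004, 0.05],
    [0.008, -0.004, 0.08],
    [0.008, -0.004, 0.11],
    [0.008, -0.004, 0.14],
    [0.008, -0.004, 0.165],
    [0.008, -0.004, 0.18],
    [0.008, -0.004, 0.1845],
    [0.008, -0.004, 0.1845],
    [0.008, -0.004, 0.1845],
    [0.008, -0.004, 0.1845],
    [0.008, -0.004, 0.1845],
    [0.008, -0.004, 0.1845],
    [0.008, -0.004, 0.1845],
    [0.008, -0.004, 0.1845],
    [0.008, -0.004, 0.1845],
    [0.008, -0.004, 0.1845],
    [0.008, -0.004, 0.1845],
    [0.008, -0.004, 0.1845],
    [0.008, -0.004, 0.1845]
  ],
  "delta_rot": [
    [0, 0, 0],
    [0, 0, 0],
    [0, 0, 0],
    [0, 0, 0],
    [0, 0, 0],
    [0, 0, 0],
    [0, 0, 0],
    [0, 0, 0],
    [0, 0, 0],
    [0, 0, 0],
    [0, 0, 0],
    [0, 0, 0],
    [0, 0, 0],
    [0, 0, 0],
    [0, 0, 0],
    [0, 0, 0],
    [0, 0, 0],
    [0, 0, 0],
    [0, 0, 0],
    [0, 0, 0]
  ],
  "squeeze": 25
}}

```text
clock: 25.97
tcp_pos: [0.6264, -0.2206, 0.0142]
tool_rot: [-3.142, -0.0, -0.075]
ft_force: [-1.4, 1.9, 4.8]
width: 0.0591
gripper_force: 24.8
```

```bash
python3 - <<'E'
from h import *
c,im,d=load("w8.npz"); k=.64
P=np.array([ray(c,u*k,v*k,.014)[:2] for u,v in((76,268),(175,268),(123,224),(130,316),(90,237),(160,305))]); print(P.round(4))
A=np.c_[2*P,np.ones(len(P))]; s=np.linalg.lstsq(A,(P**2).sum(1),rcond=None)[0]; print(s[:2],np.sqrt(s[2]+s[0]**2+s[1]**2))
E
```

```text
[[ 0.626   0.0336]
 [ 0.6203 -0.0433]
 [ 0.6572 -0.0112]
 [ 0.5837  0.001 ]
 [ 0.6493  0.0164]
 [ 0.5911 -0.025 ]]
[ 0.62057378 -0.00470267] 0.037230295937893336
```

>>> {"op": "play_rows", "data": {
  "gripper": [1, 1, 1, 1, 1, 1, 1, 1, 1, 1, 1, 1, 1, 1, 1, 1, 1, 1, 1, 1],
  "translation": [
    [0, 0, -0.008],
    [0, 0, -0.03],
    [0, 0, -0.055],
    [0, 0, -0.075],
    [-0.001, -0.01, -0.085],
    [-0.003, -0.03, -0.09],
    [-0.006, -0.055, -0.09],
    [-0.008, -0.082, -0.09],
    [-0.011, -0.11, -0.09],
    [-0.014, -0.138, -0.09],
    [-0.016, -0.165, -0.09],
    [-0.018, -0.188, -0.09],
    [-0.02, -0.204, -0.09],
    [-0.021, -0.213, -0.09],
    [-0.021, -0.216, -0.09],
    [-0.021, -0.216, -0.085],
    [-0.021, -0.216, -0.075],
    [-0.021, -0.216, -0.065],
    [-0.021, -0.216, -0.06],
    [-0.021, -0.216, -0.06]
  ],
  "delta_rot": [
    [0, 0, 0],
    [0, 0, 0],
    [0, 0, 0],
    [0, 0, 0],
    [0, 0, 0],
    [0, 0, 0],
    [0, 0, 0],
    [0, 0, 0],
    [0, 0, 0],
    [0, 0, 0],
    [0, 0, 0],
    [0, 0, 0],
    [0, 0, 0],
    [0, 0, 0],
    [0, 0, 0],
    [0, 0, 0],
    [0, 0, 0],
    [0, 0, 0],
    [0, 0, 0],
    [0, 0, 0]
  ]
}}

```text
clock: 27.63
tcp_pos: [0.6206, -0.0043, 0.0718]
tool_rot: [3.142, 0.003, -0.076]
ft_force: [0.1, -0.2, -4.1]
width: 0.0588
gripper_force: 24.8
```

>>> {"op": "play_rows", "data": {
  "gripper": [1, 1, 1],
  "translation": [
    [0, 0, 0],
    [0, 0, 0],
    [0, 0, 0]
  ],
  "delta_rot": [
    [0, 0, 0],
    [0, 0, 0],
    [0, 0, 0]
  ]
}}

```text
clock: 27.88
tcp_pos: [0.6218, -0.0039, 0.0745]
tool_rot: [-3.142, -0.001, -0.075]
ft_force: [-0.3, 0.9, -3.8]
width: 0.059
gripper_force: 24.8
```

```bash
python3 - <<'E'
from h import *
c,im,d,H,S,V=shot("w9"); save("w9c.png",cv2.resize(im[110:330,110:410],(750,550),interpolation=cv2.INTER_CUBIC))
E
```

```text
27.8833 [ 0.6218 -0.0039  0.0745] [-3.1416e+00 -8.0000e-04 -7.4900e-02] [-0.07  0.59  1.43  0.    1.12  1.58]
```

View pics/w9c.png

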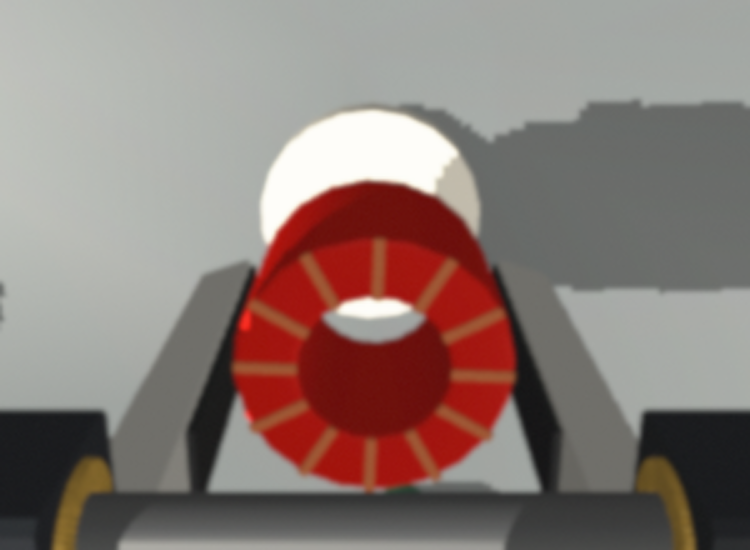

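```bash
python3 - <<'E'
from h import *
c,im,d=load("w9.npz")
q=lambda u,v,z: ray(c,110+u/2.5,110+v/2.5,z).round(4)
print(q(372,108,.014),q(372,318,.014),q(261,210,.014),q(481,210,.014)); z=.111
print("ring",q(233,368,z),q(517,372,z),q(376,237,z),q(372,489,z))
E
```

```text
[ 0.6577 -0.0059  0.014 ] [ 5.849e-01 -4.000e-04  1.400e-02] [0.6265 0.033  0.014 ] [ 0.6211 -0.039   0.014 ]
ring [0.6241 0.0256 0.111 ] [ 0.6187 -0.0333  0.111 ] [ 0.6508 -0.0062  0.111 ] [ 0.5922 -0.001   0.111 ]
```

Ring and seat centres agree within 1 mm. Lowering.

>>> {"op": "play_rows", "data": {
  "gripper": [1, 1, 1, 1, 1, 1, 1, 1, 1, 1, 1, 1, 1, 1],
  "translation": [
    [0, 0, 0.005],
    [0, 0, 0.015],
    [0, 0, 0.027],
    [0, 0, 0.036],
    [0, 0, 0.042],
    [0, 0, 0.046],
    [0, 0, 0.048],
    [0, 0, 0.0495],
    [0, 0, 0.0505],
    [0, 0, 0.0515],
    [0, 0, 0.052],
    [0, 0, 0.0525],
    [0, 0, 0.0525],
    [0, 0, 0.0525]
  ],
  "delta_rot": [
    [0, 0, 0],
    [0, 0, 0],
    [0, 0, 0],
    [0, 0, 0],
    [0, 0, 0],
    [0, 0, 0],
    [0, 0, 0],
    [0, 0, 0],
    [0, 0, 0],
    [0, 0, 0],
    [0, 0, 0],
    [0, 0, 0],
    [0, 0, 0],
    [0, 0, 0]
  ]
}}

```text
clock: 29.1
tcp_pos: [0.6217, -0.0037, 0.0222]
tool_rot: [-3.142, -0.001, -0.075]
ft_force: [-5.1, 0.1, 4.7]
width: 0.0587
gripper_force: 24.7
```

Contact is made. I release, rise and step back for a check view.

>>> {"op": "play_rows", "data": {
  "gripper": [0, 0, 0, 0, 0, 0, 0, 0, 0, 0, 0, 0, 0, 0, 0, 0, 0, 0, 0, 0],
  "translation": [
    [0, 0, 0],
    [0, 0, 0],
    [0, 0, 0],
    [0, 0, 0],
    [0, 0, 0],
    [0, 0, 0],
    [0, 0, 0],
    [0, 0, -0.02],
    [0, 0, -0.055],
    [0, 0, -0.095],
    [0, 0, -0.135],
    [-0.06, -0.08, -0.2],
    [-0.06, -0.08, -0.24],
    [-0.06, -0.08, -0.24],
    [-0.06, -0.08, -0.24],
    [-0.06, -0.08, -0.24],
    [-0.06, -0.08, -0.24],
    [-0.06, -0.08, -0.24],
    [-0.06, -0.08, -0.24],
    [-0.06, -0.08, -0.24]
  ],
  "delta_rot": [
    [0, 0, 0],
    [0, 0, 0],
    [0, 0, 0],
    [0, 0, 0],
    [0, 0, 0],
    [0, 0, 0],
    [0, 0, 0],
    [0, 0, 0],
    [0, 0, 0],
    [0, 0, 0],
    [0, 0, 0],
    [0, 0, 0],
    [0, 0, 0],
    [0, 0, 0],
    [0, 0, 0],
    [0, 0, 0],
    [0, 0, 0],
    [0, 0, 0],
    [0, 0, 0],
    [0, 0, 0]
  ]
}}

```text
clock: 30.77
tcp_pos: [0.5677, 0.0798, 0.26]
tool_rot: [3.141, 0.002, -0.076]
ft_force: [-0.3, -0.1, 0.2]
width: 0.0939
gripper_force: 0.0
```

```bash
python3 - <<'E'
from h import *
c,im,d,H,S,V=shot("w10")
rd=cv2.morphologyEx((((H<12)|(H>172))&(S>110)&(V>150)).astype(np.uint8),cv2.MORPH_CLOSE,np.ones((5,5)))
bl=cv2.morphologyEx(((H>100)&(H<130)&(S>100)&(V>120)).astype(np.uint8),cv2.MORPH_CLOSE,np.ones((5,5)))
P=cloud(c,d)
for n,m in(("red",rd),("blue",bl)):
    q=P[(m>0)&(P[...,2]>.045)]; t=q[q[:,2]>np.percentile(q[:,2],50)]; print(n,"top z",np.median(t[:,2]).round(4),"mid xy",((np.percentile(t,2,0)+np.percentile(t,98,0))/2).round(4))
E
```

```text
30.7667 [0.5677 0.0798 0.26  ] [ 3.1412e+00  2.2000e-03 -7.5700e-02] [ 0.08  0.32  1.37 -0.    1.46  1.72]
red top z 0.0589 mid xy [ 0.6208 -0.0029  0.0593]
blue top z 0.0588 mid xy [0.6037 0.209  0.0592]
```

View pics/w10.png

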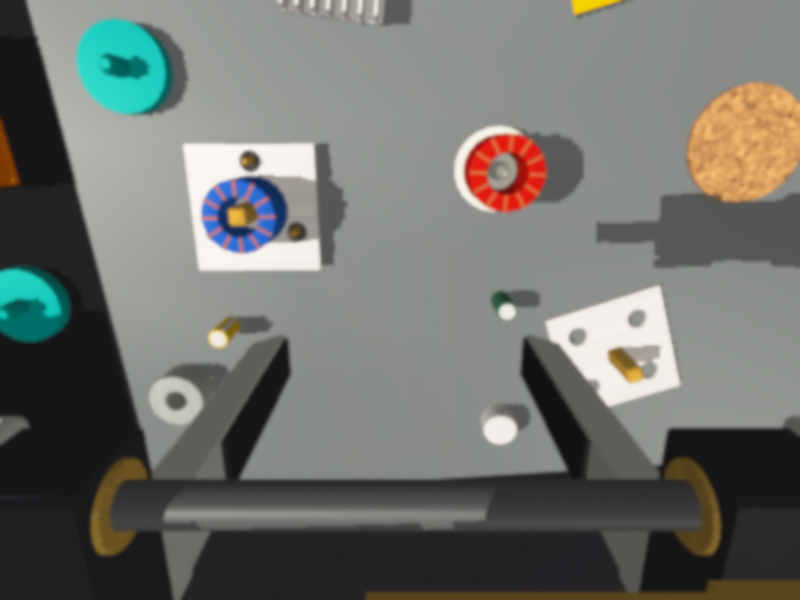

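The view shows blue round the hub at (240,215) on the flange and red round the spigot at (505,172). Both tops are at about 0.058 m, as they should be, and the cans and the four-hole flange are untouched. I let the arm settle and hand in.

>>> {"op": "play_rows", "data": {
  "gripper": [0, 0, 0, 0],
  "translation": [
    [0, 0, 0],
    [0, 0, 0],
    [0, 0, 0],
    [0, 0, 0]
  ],
  "delta_rot": [
    [0, 0, 0],
    [0, 0, 0],
    [0, 0, 0],
    [0, 0, 0]
  ]
}}

```text
clock: 31.15
tcp_pos: [0.5677, 0.0805, 0.2614]
tool_rot: [-3.142, 0.0, -0.075]
ft_force: [0.8, 0.2, -0.7]
width: 0.0941
gripper_force: 0.0
```

```bash
python3 -c "
from cell import *
print(hand_in())"
```

```text
the job is handed in; nothing more can be done
None
```

The job is handed in at about 31 s, with no verdict returned: the three-hole flange is seated on the studs, blue is over its hub, red (parked on the cork on the way) is over the white seat's spigot, and the other flange and both cans were left where they stood.

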